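# Feel for the empty well and seat the strip vial

### The job

Two of the three wells of the vial rack still have an old cap lying at the bottom, out of sight under the rubber flaps. Feel down all three in turn, from the left well to the right one as the robot sees them, pressing the tip of the orange-handled probe lightly on whatever is at the bottom, to find the empty well; stand the probe back in its stand, then press the green-capped vial gently, upright and fully home, into the empty well. Never push hard on the rack or on what lies in it, and leave the other things on the table standing where they are.

Things in the scene. Friction and masses are not known exactly. Their poses are not given: they have to be found in the camera images.
- rack: white vial rack fixed on the table, 74 mm (x) by 168 mm (y) by 50 mm high, on a steel foot 92 x 186 x 4 mm; blue stripe on the -x face. Origin at the centre of its underside, z up. Three equal wells at y = +50, 0 and -50 mm, each 34 mm (x) by 31 mm (y), 40 mm deep: the rubber floor is 10 mm above the origin and yields 1 mm per 4 N; 4 mm chamfer at the mouth. Over 25 N on the rack or through it is too much
- well_left (a point): centre of the mouth of the well at the rack's y = +50 mm, at the rack's top (50 mm above its origin). In every well twin black rubber flaps, hinged at the +-x walls 7 mm below the mouth, hide the inside; they swing down under a push of about 1 N, then reach to 24 mm below the mouth and press lightly on what is inside
- well_middle (a point): centre of the mouth of the middle well, at the rack's top. In two of the three wells, different every time, an old loose cap (black disc, 26 mm across, 15 mm high) lies on the floor, so that its top is 25 mm below the mouth
- well_right (a point): centre of the mouth of the well at the rack's y = -50 mm, at the rack's top
- stand: grey probe stand fixed on the table, 50 x 50 x 58 mm high on a steel foot 70 x 70 x 6 mm. Origin at the centre of its underside, z up. A round hole of 13 mm, 50 mm deep (its floor 8 mm above the origin) with a 3 mm chamfer opens in the middle of its top; the probe stands in it, tip on the floor of the hole
- probe_mid (a point): the probe, half-way up (60 mm above its tip): a rigid steel rod 10 mm across and 75 mm long below a round orange handle 20 mm across and 45 mm long (75 to 120 mm above the tip); 120 mm long in all, about 60 g; z points from tip to handle
- probe_tip (a point): lower end of the probe's steel rod, on its axis
- vial_mid (a point): the new vial, half-way up (31.5 mm above its underside): white vial 63 mm high, body 28 mm across up to 50 mm, green cap 32 mm across above that, about 30 g; it stands upright on the table; z up. Fully home, its underside is on the well's floor, so that its top is 23 mm above the rack's top
- soap: bystander: blue soap bottle, 47x68x193 mm, origin under its centre
- spice_green: bystander: small glass spice jar with green cap, 42x42x99 mm, origin under its centre
- pot: bystander: small white and red food pot, 72x71x71 mm, origin under its centre
There are look-alikes about, which are no part of the job. Of the things that look like the part that bears vial_mid, the largest one is meant.

How it is judged:
By the outcome, as a careful person would: the job done as asked, in the order asked, and still so for the second after the job is handed in, with the robot touching nothing.
It also fails if it takes over 72 s, if anything falls off the work surface, if the arm or the gripper's body presses on something with over 40 N, if the wrist force passes 120 N, or if a joint passes its speed limit or range.

### The arm

A 6-joint arm with a two-finger parallel gripper is mounted at the origin on a cart in front of the work surface, level with it; the furniture and walls round the work are solid. World frame = base frame: x ahead of the robot, y to its left, z up, the work surface at z = 0. Lengths are in m, angles in rad, forces in N, time in s.
With the tool pointing down it reaches from about 0.4 to 0.825 m from the base axis. Payload 7 kg.
Tool frame: the origin (TCP) lies at the centre of the arm's flange, where the gripper is bolted on; the fingertips stand 178 mm ahead of it and the grasp point (between the pads) lies 159 mm ahead of it; z points along the fingers, y is the direction in which the jaws open and shut (so a half turn about z gives the same grasp; the last joint's range is limited). The gripper opens to 88 mm and grips with 3 to 60 N. Pads are 19 mm wide; open, the fingers measure 130 mm over their backs; the gripper's body (78 mm by 193 mm) begins 47 mm behind the grasp point.
Start: joints at [-0.817, 0.359, 0.012, 0, -1.224, -0.288], TCP at [0.303, -0.603, 0.405] pointing down, gripper open.
Joint ranges: [-3.07, 3.07], [-1.43, 2.12], [-1.02, 1.25], [-3.03, 1.67], [-3.05, -0], [-3.03, 3.03]. Speed limits (rad/s): [2.39, 2.39, 3.01, 3.14, 3.14, 3.14].

### API

Orientations are given as [roll, pitch, yaw] about the fixed x, y, z axes, in that order (R = Rz(yaw) Ry(pitch) Rx(roll)).
In Python, from station import * gives the robot as it stands.
- The arm moves only by the tool send_rows, never from a script. Its argument "motion" is a list of rows, each an object with "offset": the shift along the tool's x, y, z in cm, a list of three; "turn": the turn about the tool's z in degrees. In form: [{"offset": [x, y, z], "turn": turn}, ...]. A call has 1 to 8 rows; each row is the pose to reach, as a shift and turn from the pose commanded when the call began, along the tool's axes at that moment; what a row does not reach only later rows make up. A row lasts 1/10 s, in which the tool goes at most 50 mm and 8.59 degrees, less where a joint would pass 70% of its speed; a pose out of reach is approached as far as the arm can. A call with a gripper value outside its range is refused whole. "hand" is the opening, from -1 (shut) to 1 (fully open), set as the call begins (left out, the last holds). The fingers move at their own pace and stop on an object; "squeeze" is the grip in N (left out, the last holds). Time passes only in rows, so rows that repeat a pose let the fingers close. It gives the time, the measured TCP pose, the force and the opening at its end, in the units of the state.
- get_state(): the state, without advancing time (a new reading comes with each control period).
- grab_frame(name): name is "side" or "top" or "wrist"; returns a dict with "frame" (420x560x3 uint8, blue, green, red), "range_z" (420x560 float32, m along the optical axis (not along the pixel's ray), 0 where there is no reading), "vertical_fov" (degrees; the focal length in pixels is half the picture's height over the tangent of half this angle, whatever the lens; pixels are square), "cx", "cy" (the principal point, pixels), "cam_to_world" (4x4, takes a point from camera to world coordinates). Camera axes: x right, y up, looking along -z (the intrinsics and any distortion apply to the point x, -y, -z); pixel columns grow to the right and rows downward; lengths in m; the calibration is good to about 2 mm. A picture is of the moment at which its call begins.
- job_done(): hands the job in, once; it reports no verdict.
The state is a dict: "t": time; "q": joint angles; "qd": joint speeds; "joint_efforts": joint torques, N m; "eef_pos": TCP position; "ee_rot": TCP orientation; "force": force on the tool from outside, world axes, zero at the start; "moment": the same for the moment, N m; "width": finger opening in m.
Only numpy, scipy, OpenCV 4.12 (cv2) and the standard library are available. Lean on these libraries where they do the work, as an engineer would, in place of code of your own. Each camera call takes 0.05 s, during which the arm holds its last target. There are 200 camera calls.

## Working session

There is one attempt and no reset: what is moved stays moved. The work goes in short steps, Python scripts to look and compute and a tool call to move; the robot and the scene stay as the last step left them, time stands still between calls to the robot, and variables do not carry over. Pictures are saved under pics/ and viewed, about 8 in all and at most 12, crops included, and the job is handed in when it is done.

Besides the shell and the picture viewer there is one more tool, called after "Request:" as name([rows], argument=value, ...), one row to a line, values as JSON. send_rows: Moves the arm, as the interface text tells. Its arguments: {"type":"object","properties":{"motion":{"type":"array"},"hand":{"type":"number"},"squeeze":{"type":"number"}},"required":["motion"]}

```bash
mkdir -p pics; ls
cat > h.py <<'E'
from station import *
import numpy as np, cv2
def cloud(f):
    h,w=f['range_z'].shape; F=h/2/np.tan(np.radians(f['vertical_fov'])/2)
    v,u=np.mgrid[:h,:w]; z=f['range_z'].astype(float)
    P=np.stack([(u-f['cx'])/F*z,-(v-f['cy'])/F*z,-z],-1)
    M=np.array(f['cam_to_world']); W=P@M[:3,:3].T+M[:3,3]; W[z==0]=np.nan
    return W
E
python3 - <<'E'
from h import *
s=get_state(); print(s)
for n in ['top','side']:
    f=grab_frame(n); print(n,{k:v for k,v in f.items() if k not in('frame','range_z')})
    cv2.imwrite(f'pics/{n}0.png',f['frame']); np.savez(f'{n}0.npz',**{k:np.array(v) for k,v in f.items()})
E
```

```text
pics
{'t': 0.0, 'q': array([-8.16891736e-01,  3.59386611e-01,  1.10251898e-02, -3.61969767e-04,
       -1.22409835e+00, -2.88099208e-01]), 'qd': array([ 0.00013389, -0.00334532, -0.000728  ,  0.00033365,  0.00065742,
       -0.00194742]), 'joint_efforts': array([-1.86363519e-03, -5.82711160e+01,  2.93043995e+01,  6.99663609e+00,
        7.02067206e-03, -1.62235733e-04]), 'eef_pos': array([ 0.30307463, -0.60290088,  0.40370583]), 'ee_rot': array([ 3.13990107e+00, -1.46436442e-04, -2.67591043e+00]), 'force': array([ 0.19567154, -0.01544389, -0.4514375 ]), 'moment': array([0.03448377, 0.03382468, 0.01154699]), 'width': 0.08747377629701072}
top {'vertical_fov': 52.72625163689096, 'cx': 280.0297370169247, 'cy': 206.65138798858956, 'cam_to_world': array([[ 0.0694416 ,  0.97403113, -0.21550224,  0.35282437],
       [-0.99756964,  0.06903889, -0.00940505,  0.00672231],
       [ 0.00571722,  0.2156316 ,  0.97645805,  1.03238   ],
       [ 0.        ,  0.        ,  0.        ,  1.        ]])}
side {'vertical_fov': 45.02485141019911, 'cx': 280.8440761241786, 'cy': 210.01460889541576, 'cam_to_world': array([[-0.82922132,  0.31868934, -0.45916131,  0.05082192],
       [-0.55888039, -0.46294924,  0.68799034,  0.73925181],
       [ 0.00668681,  0.82711251,  0.5619966 ,  0.69595187],
       [ 0.        ,  0.        ,  0.        ,  1.        ]])}
```

View pics/top0.png

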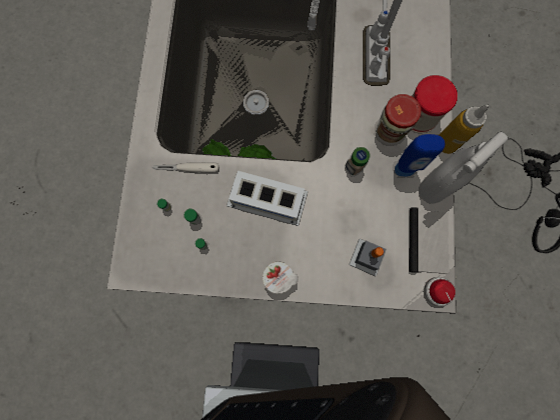

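View pics/side0.png

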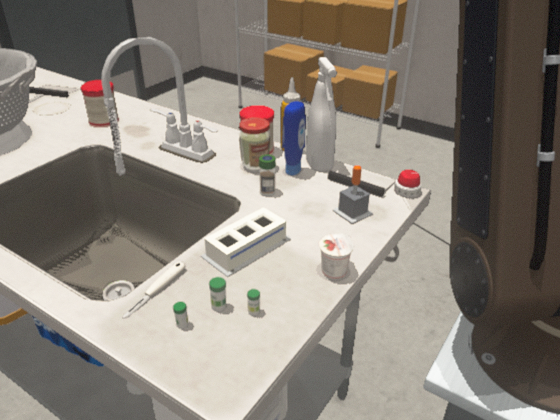

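The top view shows the rack at (267,198), the probe in its stand at (377,252), and three green-capped vials at (162,204), (191,216) and (201,244), of which the middle one is largest. The side view agrees: the big vial is at (218,293) and the stripe faces the robot.

Run:
```python
from h import *
for n in ['top','side']:
    f=dict(np.load(f'{n}0.npz')); W=cloud(f); im=f['frame']; hsv=cv2.cvtColor(im,cv2.COLOR_BGR2HSV)
    print(n)
    t=W[...,2]
    roi=np.zeros(t.shape,bool)
    if n=='top': roi[165:230,222:312]=1
    else: roi[200:275,195:295]=1
    v=t[roi&(t>.02)]; print('rack z hist',np.histogram(v,bins=np.arange(.02,.07,.004)))
    zt=np.median(t[roi&(t>.045)&(t<.06)]); m=roi&(abs(t-zt)<.006)
    m=cv2.morphologyEx(m.astype(np.uint8),cv2.MORPH_OPEN,np.ones((2,2)))>0
    P=W[m][:,:2]; r=cv2.minAreaRect((P*1000).astype(np.float32)); print('rack',zt,r)
    dark=roi&(im.max(-1)<50)
    c,l,st,ce=cv2.connectedComponentsWithStats(dark.astype(np.uint8))
    M=f['cam_to_world']; F=210/np.tan(np.radians(f['vertical_fov'])/2)
    def ray(u,v,z):
        d=M[:3,:3]@np.array([(u-f['cx'])/F,-(v-f['cy'])/F,-1]); return M[:3,3]+d*(z-M[2,3])/d[2]
    for i in range(1,c):
        if st[i,4]>30: print('well',ce[i],st[i,4],ray(*ce[i],zt-.004))
    for nm,lo,hi in [('green',(40,80,30),(85,255,255)),('orange',(3,150,120),(18,255,255))]:
        g=cv2.inRange(hsv,lo,hi); c,l,st,ce=cv2.connectedComponentsWithStats(g)
        for i in range(1,c):
            if st[i,4]>15:
                Q=W[l==i]; zz=np.nanmax(Q[:,2]); T=Q[Q[:,2]>zz-.006]
                print(nm,ce[i].round(),st[i,4],np.nanmedian(Q,0).round(4),'top',zz.round(4),((np.nanmax(T,0)+np.nanmin(T,0))/2).round(4),np.ptp(T,axis=0).round(3))
    # generic heights
    for nm,(a,b,c_,d) in {'stand':(235,275,345,392),'pot':(258,298,258,302),'spice':(140,185,342,375)}.items():
        if n=='top':
            Q=W[a:b,c_:d].reshape(-1,3); Q=Q[Q[:,2]>.04]; print(nm,np.nanmin(Q,0).round(3),np.nanmax(Q,0).round(3))
            if nm=='stand':
                S=Q[(Q[:,2]>.05)&(Q[:,2]<.066)]; print(cv2.minAreaRect((S[:,:2]*1000).astype(np.float32)),np.median(S[:,2]))
    tb=t[abs(t)<.015]; print('table z',np.median(tb))
```

```text
top
rack z hist (array([  25,   22,   12,   17,   49,  290,  512, 1112,  215,    0,    0,
          0]), array([0.02 , 0.024, 0.028, 0.032, 0.036, 0.04 , 0.044, 0.048, 0.052,
       0.056, 0.06 , 0.064, 0.068]))
rack 0.04967764732129121 ((nan, nan), (0.0, 0.0), 0.0)
well [246.61904762 188.71428571] 147 [0.60899612 0.09948677 0.04567765]
well [266.56081081 194.15540541] 148 [0.59894021 0.05060323 0.04567765]
well [286.61589404 199.58940397] 151 [0.58897268 0.00170149 0.04567765]
green [216. 148.] 310 [ 0.7977  0.2326 -0.2152] top -0.0135 [ 0.7118  0.1837 -0.0164] [0.002 0.04  0.006]
green [255. 151.] 359 [ 0.7956  0.1063 -0.2103] top -0.0141 [ 0.7117  0.0871 -0.0159] [0.001 0.076 0.003]
green [360. 156.] 145 [ 0.691  -0.1604  0.0981] top 0.1028 [ 0.6939 -0.1628  0.0998] [0.038 0.038 0.006]
green [162. 203.] 74 [0.5587 0.2976 0.0485] top 0.0531 [0.5586 0.2966 0.0501] [0.02  0.02  0.006]
green [190. 215.] 130 [0.5321 0.2235 0.0635] top 0.0676 [0.5331 0.2238 0.0646] [0.026 0.028 0.006]
green [200. 243.] 71 [0.47   0.1966 0.0487] top 0.0524 [0.4701 0.1961 0.0494] [0.019 0.02  0.006]
orang
[... 789 characters left out ...]
 (216.88238525390625, 72.3813705444336), 77.31803131103516)
green [266. 160.] 63 [ 0.69   -0.1507  0.0981] top 0.1014 [ 0.6941 -0.1584  0.0987] [0.038 0.038 0.005]
green [217. 283.] 128 [0.5318 0.2279 0.0635] top 0.0669 [0.5321 0.2274 0.0641] [0.029 0.028 0.006]
green [253. 293.] 71 [0.4703 0.2009 0.0488] top 0.0516 [0.4697 0.2002 0.049 ] [0.02  0.021 0.005]
green [179. 306.] 92 [0.5581 0.3008 0.0488] top 0.0523 [0.5593 0.3011 0.0494] [0.022 0.022 0.006]
orange [251. 125.] 75 [ 0.7997 -0.2384  0.1316] top 0.1341 [ 0.7972 -0.2383  0.1313] [0.059 0.06  0.006]
orange [356. 175.] 120 [ 0.4659 -0.1932  0.1108] top 0.1308 [ 0.4698 -0.1977  0.1283] [0.016 0.019 0.005]
table z -0.0004040702064885271
```

```bash
cat >> h.py <<'E'
def to(p,yaw=None,grasp=True):
    """offset (cm) and turn (deg) from the present pose to a grasp-point position p (159 mm ahead of TCP), tool down"""
    s=get_state(); y=s['ee_rot'][2]; d=np.array(p)+[0,0,.159]-s['eef_pos']
    c,n=np.cos(y),np.sin(y)
    o=np.array([c*d[0]+n*d[1], n*d[0]-c*d[1], -d[2]])*100
    t=0 if yaw is None else -np.degrees((yaw-y+np.pi)%(2*np.pi)-np.pi)
    print('t',round(s['t'],2),'eef',s['eef_pos'].round(4),'rot',s['ee_rot'].round(4),'F',s['force'].round(2),'w',round(s['width'],4),'\n-> off',o.round(2),'turn',round(t,1))
E
python3 -c "
from h import *
to([.4708,-.2015,.205],2.940)"
```

```text
t 0.1 eef [ 0.3031 -0.6029  0.4038] rot [ 3.1401e+00 -1.0000e-04 -2.6759e+00] F [0.33 0.4  0.21] w 0.0872 
-> off [-33.01  28.34   3.98] turn 38.2
```

Request:
send_rows([
  {"offset": [-3.5,3,0.5],"turn": 4},
  {"offset": [-7.5,6.5,1],"turn": 9},
  {"offset": [-11.5,10,1.5],"turn": 14},
  {"offset": [-16,14,2],"turn": 20},
  {"offset": [-20,17.5,2.5],"turn": 25},
  {"offset": [-24,20.5,3],"turn": 30},
  {"offset": [-28,24,3.5],"turn": 34},
  {"offset": [-31,26.5,4],"turn": 38.2},
], hand=1)

```text
t: 0.9
eef_pos: [0.456, -0.2374, 0.3661]
ee_rot: [3.142, 0.0, 2.938]
force: [1.9, -0.3, 1.1]
width: 0.0876
```

Run:
```python
from h import *
to([.4708,-.2015,.205],2.940)
f=grab_frame('wrist'); cv2.imwrite('pics/w1.png',f['frame']); np.savez('w1.npz',**{k:np.array(v) for k,v in f.items()})
s=get_state(); print(np.array(f['cam_to_world']).round(3),s['eef_pos'])
```

```text
t 0.9 eef [ 0.456  -0.2374  0.3661] rot [3.1415e+00 3.0000e-04 2.9378e+00] F [ 1.94 -0.25  1.09] w 0.0876 
-> off [-0.72  3.82  0.21] turn -0.1
[[ 0.201 -0.944 -0.263  0.387]
 [ 0.98   0.194  0.054 -0.224]
 [ 0.    -0.269  0.963  0.346]
 [ 0.     0.     0.     1.   ]] [ 0.45817051 -0.23275036  0.36522226]
```

View pics/w1.png

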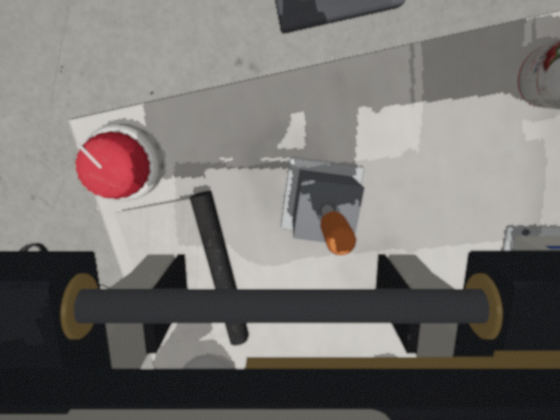

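The wrist view shows the probe's orange handle at (338,230) in the grey stand, clear of neighbours. I'll move over it.

Request:
send_rows([
  {"offset": [0,1.5,0],"turn": 0},
  {"offset": [0,1.84,0],"turn": 0},
  {"offset": [0,1.84,0],"turn": 0},
  {"offset": [0,1.84,0],"turn": 0},
  {"offset": [0,1.84,0],"turn": 0},
])

```text
t: 1.45
eef_pos: [0.4592, -0.2221, 0.3661]
ee_rot: [-3.142, -0.0, 2.939]
force: [0.1, 0.3, -0.6]
width: 0.0876
```

```bash
cat >> h.py <<'E'
def blob(n,lo,hi,near,band=.006,rad=.05):
    f=grab_frame(n); W=cloud(f); g=cv2.inRange(cv2.cvtColor(f['frame'],cv2.COLOR_BGR2HSV),lo,hi)>0
    g&=np.linalg.norm(W[...,:2]-near,axis=-1)<rad
    Q=W[g&(W[...,2]>-.01)]; 
    if not len(Q): print(n,'none'); return
    zz=np.percentile(Q[:,2],98); T=Q[Q[:,2]>zz-band]
    print(n,len(T),'top',zz.round(4),'mid',((T.max(0)+T.min(0))/2).round(4),'mean',T.mean(0).round(4),'ext',np.ptp(T,axis=0).round(4))
OR=((3,150,60),(18,255,255)); GR=((40,80,30),(85,255,255))
E
python3 - <<'E'
from h import *
for n in ['wrist','top','side']: blob(n,*OR,[.47,-.2])
f=grab_frame('wrist'); W=cloud(f); T=W[(abs(W[...,2]-.058)<.003)&(np.linalg.norm(W[...,:2]-[.47,-.2],axis=-1)<.04)]
print(cv2.minAreaRect((T[:,:2]*1000).astype(np.float32)))
to([.4708,-.2015,.205],2.940)
E
```

```text
wrist 623 top 0.1289 mid [ 0.4709 -0.2031  0.1264] mean [ 0.4702 -0.2031  0.1272] ext [0.017  0.0177 0.0068]
top none
side 32 top 0.129 mid [ 0.4779 -0.1976  0.3013] mean [ 0.4691 -0.1957  0.1378] ext [0.0324 0.018  0.3557]
((472.5561218261719, -202.70326232910156), (50.2581901550293, 50.786155700683594), 70.63764190673828)
t 1.65 eef [ 0.4592 -0.2219  0.3662] rot [ 3.1416e+00 -1.0000e-04  2.9396e+00] F [-0.18  0.45  0.15] w 0.0874 
-> off [-0.72  2.23  0.22] turn -0.0
```

Request:
send_rows([
  {"offset": [-0.74,2.12,0.5],"turn": 0},
  {"offset": [-0.74,2.12,2],"turn": 0},
  {"offset": [-0.74,2.12,4.5],"turn": 0},
  {"offset": [-0.74,2.12,7],"turn": 0},
  {"offset": [-0.74,2.12,9.3],"turn": 0},
  {"offset": [-0.74,2.12,10.1],"turn": 0},
  {"offset": [-0.74,2.12,10.1],"turn": 0},
], hand=1)

```text
t: 2.35
eef_pos: [0.4707, -0.2023, 0.2644]
ee_rot: [-3.141, -0.002, 2.94]
force: [0.6, -0.8, 0.6]
width: 0.0875
```

Request:
send_rows([
  {"offset": [0,0,0],"turn": 0},
  {"offset": [0,0,0],"turn": 0},
  {"offset": [0,0,0],"turn": 0},
  {"offset": [0,0,0],"turn": 0},
  {"offset": [0,0,0],"turn": 0},
  {"offset": [0,0,0],"turn": 0},
], hand=-1, squeeze=15)

```text
t: 2.95
eef_pos: [0.471, -0.2021, 0.2654]
ee_rot: [3.142, 0.0, 2.941]
force: [0.1, -0.1, 0.3]
width: 0.0455
```

Run:
```python
from h import *
s=get_state();print(s['force'],s['moment'],s['width'])
to([.4708,-.2015,.205],2.940)
```

```text
[ 0.05278625 -0.05587169  0.31557776] [-0.01218916 -0.05968562 -0.06893261] 0.04547724942020027
t 2.95 eef [ 0.471  -0.2021  0.2654] rot [3.1415e+00 4.0000e-04 2.9407e+00] F [ 0.05 -0.06  0.32] w 0.0455 
-> off [ 0.03  0.05 -9.86] turn 0.0
```

Slow fingers; keep waiting.

Request:
send_rows([
  {"offset": [0,0,0],"turn": 0},
  {"offset": [0,0,0],"turn": 0},
  {"offset": [0,0,0],"turn": 0},
  {"offset": [0,0,0],"turn": 0},
  {"offset": [0,0,0],"turn": 0},
], squeeze=25)

```text
t: 3.45
eef_pos: [0.4709, -0.202, 0.2652]
ee_rot: [3.142, -0.0, 2.941]
force: [0.6, 0.8, 0.1]
width: 0.0189
```

Run:
```python
from h import *
s=get_state();print(s['force'],s['moment'],s['width'])
blob('wrist',*OR,[.47,-.2])
```

```text
[0.61868908 0.83897458 0.09693298] [ 0.07716509 -0.06187857 -0.03086185] 0.01888293138438162
wrist 433 top 0.1284 mid [ 0.4758 -0.2036  0.1277] mean [ 0.4757 -0.2041  0.1277] ext [0.007  0.0153 0.0029]
```

Request:
send_rows([
  {"offset": [0,0,-0.5],"turn": 0},
  {"offset": [0,0,-2],"turn": 0},
  {"offset": [0,0,-4.5],"turn": 0},
  {"offset": [0,0,-7],"turn": 0},
  {"offset": [-0.5,2,-8.5],"turn": 0},
  {"offset": [-1.2,5,-8.5],"turn": 0},
  {"offset": [-2,8.5,-8.5],"turn": 0},
  {"offset": [-2.9,12.5,-8.5],"turn": 0},
])

```text
t: 4.3
eef_pos: [0.5244, -0.0846, 0.3509]
ee_rot: [3.141, 0.001, 2.939]
force: [1.2, -0.2, -0.8]
width: 0.0191
```

Request:
send_rows([
  {"offset": [-0.9,4,0],"turn": 0},
  {"offset": [-1.9,8,0],"turn": 0},
  {"offset": [-2.8,12,0],"turn": 0},
  {"offset": [-3.6,15.5,0],"turn": 0},
  {"offset": [-4.2,18,0],"turn": 0},
  {"offset": [-4.6,19.79,0],"turn": 0},
  {"offset": [-4.6,19.79,0],"turn": 0},
  {"offset": [-4.6,19.79,0],"turn": 0},
])

```text
t: 5.1
eef_pos: [0.6087, 0.0991, 0.35]
ee_rot: [-3.141, -0.001, 2.941]
force: [-0.1, -0.6, -0.5]
width: 0.0197
```

Run:
```python
from h import *
s=get_state();print(s['force'],s['moment'],s['width'])
f=grab_frame('top'); g=grab_frame('side'); w=grab_frame('wrist')
np.savez('w2.npz',**{k:np.array(v) for k,v in w.items()})
a=cv2.resize(f['frame'][120:280,200:420],None,fx=2,fy=2); b=cv2.resize(g['frame'][120:280,180:400],None,fx=2,fy=2)
im=np.zeros((600,800,3),np.uint8); c=cv2.resize(w['frame'],(373,280)); im[:320,:440]=a; im[:280,440-13+0:800]=c if False else c[:, :373]; im[280:600,:440]=b
cv2.imwrite('pics/m2.png',im)
to([.609,.0995,.16],2.940)
```

```text
[-0.10768505 -0.55310237 -0.53640189] [-0.09127674  0.02038761  0.01291643] 0.0196761211961261
t 5.25 eef [0.6085 0.0983 0.3504] rot [-3.1415e+00 -1.0000e-04  2.9396e+00] F [-0.92  0.31 -1.21] w 0.0196 
-> off [-0.02  0.12  3.14] turn -0.0
```

View pics/m2.png

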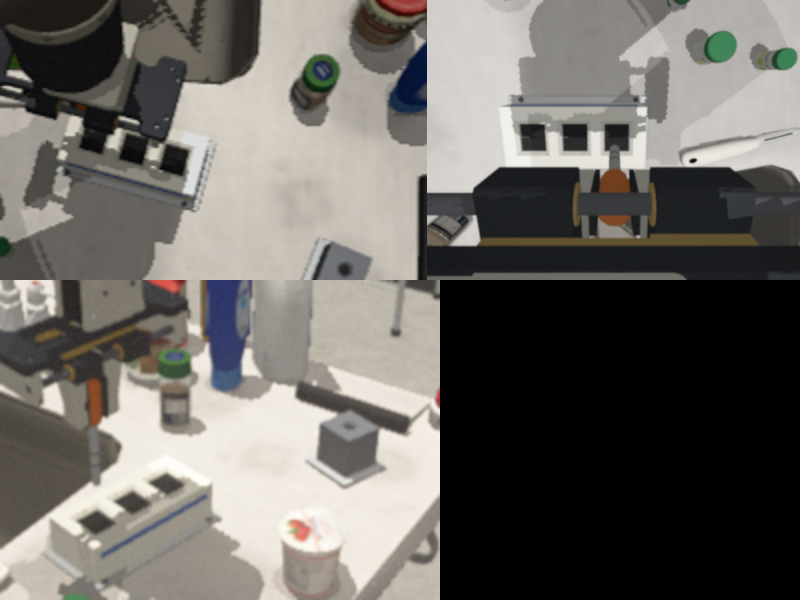

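Combined view: the probe is held upright, with the tip over the left well. The wrist view shows the three wells at about (160,205), (222,205) and (285,205) in full-frame pixels. I'll refine the well centres from it.

Run:
```python
from h import *
f=dict(np.load('w2.npz')); W=cloud(f); im=f['frame']
M=f['cam_to_world']; F=210/np.tan(np.radians(f['vertical_fov'])/2)
def ray(u,v,z):
    d=M[:3,:3]@np.array([(u-f['cx'])/F,-(v-f['cy'])/F,-1]); return M[:3,3]+d*(z-M[2,3])/d[2]
roi=np.zeros(im.shape[:2],np.uint8); roi[150:245,105:340]=1
d=((im.max(-1)<60)&(roi>0)).astype(np.uint8)
c,l,st,ce=cv2.connectedComponentsWithStats(d)
for i in range(1,c):
    if st[i,4]>200: print(st[i],ray(*ce[i],.044)[:2].round(4))
m=(abs(W[...,2]-.05)<.003)&(roi>0)&(im.min(-1)>120)
print(cv2.minAreaRect((W[m][:,:2]*1000).astype(np.float32)))
for a,b in [(140,178),(203,240)]:
    r=190; row=im[r,a-15:b+15].max(-1); print(row)
```

```text
[ 141  187   37   38 1238] [0.5906 0.0022]
[ 204  187   36   38 1297] [0.6005 0.0511]
[ 268  187   34   38 1168] [0.6094 0.1   ]
((597.904541015625, 51.1431770324707), (168.83518981933594, 67.89392852783203), 78.4922103881836)
[241 239 233 215 188 166 158 158 161 160 160 156 146 127 102  72  44  36
  37  32  35  32  30  34  32  29  37  32  33  31  28  27  25  28  25  26
  23  27  27  24  28  25  29  22  23  27  28  24  27  28  42  77 112 132
 140 144 147 150 150 149 147 145 147 146 146 147 146 146]
[146 146 147 146 146 146 144 143 140 139 139 139 135 126 110  82  51  31
  25  30  26  24  26  29  29  31  30  29  28  29  27  30  30  27  28  30
  27  28  26  27  27  30  27  26  28  28  25  29  25  28  34  52  87 118
 134 138 139 143 145 146 147 147 148 147 147 148 147]
```

Request:
send_rows([
  {"offset": [-0.02,0.05,1.5],"turn": 0},
  {"offset": [-0.02,0.05,3.5],"turn": 0},
  {"offset": [-0.02,0.05,4.8],"turn": 0},
  {"offset": [-0.02,0.05,5.4],"turn": 0},
  {"offset": [-0.02,0.05,5.9],"turn": 0},
  {"offset": [-0.02,0.05,6.3],"turn": 0},
  {"offset": [-0.02,0.05,6.3],"turn": 0},
  {"offset": [-0.02,0.05,6.3],"turn": 0},
])

```text
t: 6.05
eef_pos: [0.6093, 0.0999, 0.2875]
ee_rot: [3.141, 0.0, 2.941]
force: [-0.0, -0.4, -0.8]
width: 0.0191
```

Request:
send_rows([
  {"offset": [0,0,0.2],"turn": 0},
  {"offset": [0,0,0.4],"turn": 0},
  {"offset": [0,0,0.5],"turn": 0},
  {"offset": [0,0,0.6],"turn": 0},
  {"offset": [0,0,0.6],"turn": 0},
])

```text
t: 6.55
eef_pos: [0.6091, 0.0998, 0.281]
ee_rot: [-3.141, -0.0, 2.941]
force: [-0.0, -0.0, -0.5]
width: 0.0193
```

Run:
```python
from h import *
s=get_state();print(s['force'],s['moment'],s['width'],s['eef_pos'],'tip',s['eef_pos'][2]-.2574)
```

```text
[-0.01483085 -0.01778761 -0.52126916] [-0.02472716 -0.05385953  0.00911206] 0.019305006280292896 [0.60913111 0.09980909 0.28103601] tip 0.023636009344826403
```

Request:
send_rows([
  {"offset": [0,0,0.15],"turn": 0},
  {"offset": [0,0,0.3],"turn": 0},
  {"offset": [0,0,0.3],"turn": 0},
])

```text
t: 6.85
eef_pos: [0.6091, 0.0998, 0.278]
ee_rot: [-3.141, -0.0, 2.941]
force: [0.6, -1.0, -1.1]
width: 0.0192
```

Request:
send_rows([
  {"offset": [0,0,0.3],"turn": 0},
  {"offset": [0,0,0.6],"turn": 0},
  {"offset": [0,0,0.8],"turn": 0},
  {"offset": [0,0,0.95],"turn": 0},
  {"offset": [0,0,0.95],"turn": 0},
])

```text
t: 7.35
eef_pos: [0.6091, 0.0998, 0.2684]
ee_rot: [-3.141, -0.0, 2.941]
force: [0.8, 0.5, -0.5]
width: 0.0197
```

Request:
send_rows([
  {"offset": [0,0,0.1],"turn": 0},
  {"offset": [0,0,0.2],"turn": 0},
  {"offset": [0,0,0.2],"turn": 0},
])

```text
t: 7.65
eef_pos: [0.6093, 0.0998, 0.267]
ee_rot: [3.142, 0.0, 2.941]
force: [0.2, 0.0, 1.7]
width: 0.0189
```

Request:
send_rows([
  {"offset": [0,0,0.05],"turn": 0},
  {"offset": [0,0,0.1],"turn": 0},
  {"offset": [0,0,0.1],"turn": 0},
  {"offset": [0,0,0.1],"turn": 0},
])

```text
t: 8.05
eef_pos: [0.6093, 0.0998, 0.2662]
ee_rot: [3.141, 0.001, 2.941]
force: [-0.5, -0.2, 4.5]
width: 0.019
```

Run:
```python
from h import *
s=get_state();print(s['force'],s['width'],s['eef_pos'],'tip',s['eef_pos'][2]-.2574)
to([.609,.0998,.1914],2.940)
to([.5997,.0509,.1914],2.940)
to([.590,.0020,.1914],2.940)
```

```text
[-0.49848675 -0.19708632  4.46279341] 0.018965899588103102 [0.60934331 0.09982831 0.26619663] tip 0.00879662626932215
t 8.05 eef [0.6093 0.0998 0.2662] rot [3.1413e+00 7.0000e-04 2.9408e+00] F [-0.5  -0.2   4.46] w 0.019 
-> off [ 0.03 -0.01 -8.42] turn 0.0
t 8.05 eef [0.6093 0.0998 0.2662] rot [3.1413e+00 7.0000e-04 2.9408e+00] F [-0.5  -0.2   4.46] w 0.019 
-> off [-0.03 -4.99 -8.42] turn 0.0
t 8.05 eef [0.6093 0.0998 0.2662] rot [3.1413e+00 7.0000e-04 2.9408e+00] F [-0.5  -0.2   4.46] w 0.019 
-> off [-0.06 -9.97 -8.42] turn 0.0
```

The left well's floor was reached at tip z ≈ 9–10 mm with 5 N, so the left well is empty. Next is the middle well.

Request:
send_rows([
  {"offset": [0,0,-1.5],"turn": 0},
  {"offset": [0,0,-4],"turn": 0},
  {"offset": [0,0,-6.2],"turn": 0},
  {"offset": [-0.02,-1.5,-6.5],"turn": 0},
  {"offset": [-0.03,-3.7,-6.5],"turn": 0},
  {"offset": [-0.03,-5,-6.5],"turn": 0},
  {"offset": [-0.03,-5,-6.5],"turn": 0},
  {"offset": [-0.03,-5,-5.5],"turn": 0},
])

```text
t: 8.85
eef_pos: [0.5999, 0.0504, 0.3212]
ee_rot: [3.141, 0.002, 2.94]
force: [-0.2, 0.5, -0.6]
width: 0.0196
```

Request:
send_rows([
  {"offset": [0,0,1],"turn": 0},
  {"offset": [0,0,2],"turn": 0},
  {"offset": [0,0,2.7],"turn": 0},
  {"offset": [0,0,3.2],"turn": 0},
  {"offset": [0,0,3.5],"turn": 0},
  {"offset": [0,0,3.6],"turn": 0},
  {"offset": [0,0,3.6],"turn": 0},
])

```text
t: 9.55
eef_pos: [0.5995, 0.0508, 0.2847]
ee_rot: [3.142, -0.0, 2.941]
force: [-0.1, -0.1, -1.2]
width: 0.0193
```

Tip at 27 mm; now creep.

Request:
send_rows([
  {"offset": [0,0,0.1],"turn": 0},
  {"offset": [0,0,0.2],"turn": 0},
  {"offset": [0,0,0.3],"turn": 0},
  {"offset": [0,0,0.35],"turn": 0},
  {"offset": [0,0,0.35],"turn": 0},
  {"offset": [0,0,0.35],"turn": 0},
])

```text
t: 10.15
eef_pos: [0.5996, 0.0508, 0.2816]
ee_rot: [3.141, 0.001, 2.941]
force: [-0.7, -0.9, 3.2]
width: 0.0191
```

Contact at the 25 mm level, so there is a cap here. I'll press slightly more, then go to the right well.

Request:
send_rows([
  {"offset": [0,0,0.05],"turn": 0},
  {"offset": [0,0,0.05],"turn": 0},
  {"offset": [0,0,0.05],"turn": 0},
])

```text
t: 10.45
eef_pos: [0.5997, 0.0508, 0.2811]
ee_rot: [3.141, 0.001, 2.941]
force: [-0.3, -0.2, 5.4]
width: 0.0193
```

Request:
send_rows([
  {"offset": [0,0,-1.5],"turn": 0},
  {"offset": [0,0,-4],"turn": 0},
  {"offset": [0,0,-5],"turn": 0},
  {"offset": [-0.02,-1.5,-5],"turn": 0},
  {"offset": [-0.03,-3.7,-5],"turn": 0},
  {"offset": [-0.03,-5,-5],"turn": 0},
  {"offset": [-0.03,-5,-5],"turn": 0},
  {"offset": [-0.03,-5,-4],"turn": 0},
])

```text
t: 11.25
eef_pos: [0.5902, 0.0013, 0.3211]
ee_rot: [3.141, 0.002, 2.94]
force: [1.0, 0.7, -1.3]
width: 0.0192
```

Request:
send_rows([
  {"offset": [0,0,1],"turn": 0},
  {"offset": [0,0,2],"turn": 0},
  {"offset": [0,0,2.7],"turn": 0},
  {"offset": [0,0,3.2],"turn": 0},
  {"offset": [0,0,3.5],"turn": 0},
  {"offset": [0,0,3.6],"turn": 0},
  {"offset": [0,0,3.6],"turn": 0},
])

```text
t: 11.95
eef_pos: [0.5898, 0.0018, 0.2847]
ee_rot: [-3.142, -0.0, 2.941]
force: [-0.0, 0.0, -1.1]
width: 0.0194
```

Request:
send_rows([
  {"offset": [0,0,0.1],"turn": 0},
  {"offset": [0,0,0.2],"turn": 0},
  {"offset": [0,0,0.3],"turn": 0},
  {"offset": [0,0,0.4],"turn": 0},
  {"offset": [0,0,0.4],"turn": 0},
  {"offset": [0,0,0.4],"turn": 0},
])

```text
t: 12.55
eef_pos: [0.59, 0.0017, 0.2812]
ee_rot: [3.141, 0.001, 2.941]
force: [-0.6, 0.8, 4.5]
width: 0.0191
```

Run:
```python
from h import *
to([.471,-.2021,.1964],2.9407)
```

```text
t 12.55 eef [0.59   0.0017 0.2812] rot [3.1413e+00 9.0000e-04 2.9409e+00] F [-0.58  0.85  4.5 ] w 0.0191 
-> off [  7.6  -22.35  -7.42] turn 0.0
```

The right well has a cap too, so left is the empty one. Returning the probe to its stand.

Request:
send_rows([
  {"offset": [0,0,-1.5],"turn": 0},
  {"offset": [0,0,-4],"turn": 0},
  {"offset": [0,0,-6.5],"turn": 0},
  {"offset": [0.6,-1.8,-7.5],"turn": 0},
  {"offset": [1.8,-5,-7.5],"turn": 0},
  {"offset": [3.2,-9,-7.5],"turn": 0},
  {"offset": [4.6,-13,-7.5],"turn": 0},
  {"offset": [6,-17,-7.5],"turn": 0},
])

```text
t: 13.35
eef_pos: [0.4953, -0.1543, 0.3551]
ee_rot: [3.141, -0.001, 2.941]
force: [1.3, -0.0, -0.5]
width: 0.0193
```

Request:
send_rows([
  {"offset": [1,-3,0],"turn": 0},
  {"offset": [1.4,-4.6,0],"turn": 0},
  {"offset": [1.6,-5.3,0],"turn": 0},
  {"offset": [1.6,-5.35,0],"turn": 0},
  {"offset": [1.6,-5.35,0],"turn": 0},
  {"offset": [1.6,-5.35,0],"turn": 0},
])

```text
t: 13.95
eef_pos: [0.4711, -0.2015, 0.3555]
ee_rot: [3.141, -0.0, 2.941]
force: [0.4, 0.6, -0.7]
width: 0.0196
```

Run:
```python
from h import *
f=grab_frame('wrist'); cv2.imwrite('pics/w3.png',f['frame'][100:420,150:450])
to([.471,-.2021,.1064],2.9407)
```

```text
t 14.0 eef [ 0.4711 -0.2015  0.3555] rot [ 3.1415e+00 -2.0000e-04  2.9417e+00] F [-0.77 -0.36 -1.33] w 0.0193 
-> off [ 0.   -0.06  9.01] turn 0.1
```

View pics/w3.png

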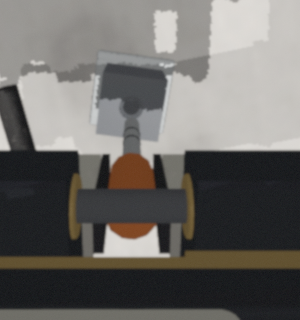

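The probe tip is lined up with the hole, at about (131,110) in the crop. Lowering it.

Request:
send_rows([
  {"offset": [0,-0.06,1.5],"turn": 0},
  {"offset": [0,-0.06,3],"turn": 0},
  {"offset": [0,-0.06,3.8],"turn": 0},
  {"offset": [0,-0.06,4.3],"turn": 0},
  {"offset": [0,-0.06,4.8],"turn": 0},
  {"offset": [0,-0.06,5.3],"turn": 0},
])

```text
t: 14.6
eef_pos: [0.4709, -0.2026, 0.3028]
ee_rot: [-3.142, 0.001, 2.941]
force: [0.1, 0.7, -0.2]
width: 0.0192
```

Request:
send_rows([
  {"offset": [0,0,0.8],"turn": 0},
  {"offset": [0,0,1.6],"turn": 0},
  {"offset": [0,0,2.3],"turn": 0},
  {"offset": [0,0,2.9],"turn": 0},
  {"offset": [0,0,3.3],"turn": 0},
  {"offset": [0,0,3.5],"turn": 0},
  {"offset": [0,0,3.6],"turn": 0},
  {"offset": [0,0,3.6],"turn": 0},
])

```text
t: 15.4
eef_pos: [0.4707, -0.2027, 0.2667]
ee_rot: [-3.142, 0.0, 2.941]
force: [0.1, 0.3, 0.3]
width: 0.0195
```

Run:
```python
from h import *
to([.471,-.2021,.1064],2.9407)
```

```text
t 15.4 eef [ 0.4707 -0.2027  0.2667] rot [-3.1416e+00  1.0000e-04  2.9408e+00] F [0.09 0.27 0.3 ] w 0.0195 
-> off [-0.02  0.07  0.13] turn 0.0
```

Request:
send_rows([
  {"offset": [0,0.05,0.05],"turn": 0},
  {"offset": [0,0.05,0.1],"turn": 0},
  {"offset": [0,0.05,0.13],"turn": 0},
  {"offset": [0,0.05,0.13],"turn": 0},
])

```text
t: 15.8
eef_pos: [0.4707, -0.2022, 0.2655]
ee_rot: [3.142, 0.0, 2.941]
force: [-0.2, 0.1, -0.8]
width: 0.0195
```

Request:
send_rows([
  {"offset": [0,0,0],"turn": 0},
  {"offset": [0,0,0],"turn": 0},
  {"offset": [0,0,0],"turn": 0},
  {"offset": [0,0,0],"turn": 0},
  {"offset": [0,0,0],"turn": 0},
], hand=0.2)

```text
t: 16.3
eef_pos: [0.4707, -0.2022, 0.2654]
ee_rot: [3.142, 0.0, 2.941]
force: [0.9, -0.6, 0.7]
width: 0.0508
```

Run:
```python
from h import *
to([.5325,.225,.19],2.9407)
```

```text
t 16.3 eef [ 0.4707 -0.2022  0.2654] rot [3.1416e+00 1.0000e-04 2.9407e+00] F [ 0.9  -0.56  0.73] w 0.0508 
-> off [ 2.47 43.1  -8.36] turn -0.0
```

Request:
send_rows([
  {"offset": [0,0,-1],"turn": 0},
  {"offset": [0,0,-4],"turn": 0},
  {"offset": [0,0,-7.5],"turn": 0},
  {"offset": [0.2,2,-9],"turn": 0},
  {"offset": [0.7,6.5,-9],"turn": 0},
  {"offset": [1.1,11,-9],"turn": 0},
  {"offset": [1.6,15.5,-9],"turn": 0},
  {"offset": [2,20,-9],"turn": 0},
])

```text
t: 17.1
eef_pos: [0.4907, -0.0007, 0.3566]
ee_rot: [3.141, 0.001, 2.94]
force: [1.1, -1.0, 0.1]
width: 0.0527
```

Request:
send_rows([
  {"offset": [0.5,4.5,0],"turn": 0},
  {"offset": [1,9,0],"turn": 0},
  {"offset": [1.4,13.5,0],"turn": 0},
  {"offset": [1.8,17,0],"turn": 0},
  {"offset": [2,19.5,0],"turn": 0},
  {"offset": [2.1,20.2,0],"turn": 0},
  {"offset": [2.1,20.2,0],"turn": 0},
  {"offset": [2.1,20.2,0],"turn": 0},
])

```text
t: 17.9
eef_pos: [0.5105, 0.1992, 0.3557]
ee_rot: [-3.142, -0.0, 2.941]
force: [-0.5, -0.8, -0.4]
width: 0.0525
```

Run:
```python
from h import *
blob('wrist',*GR,[.5325,.225],rad=.04)
blob('side',*GR,[.5325,.225],rad=.04)
blob('top',*OR,[.471,-.202]); blob('side',*OR,[.471,-.202])
f=grab_frame('wrist'); cv2.imwrite('pics/w4.png',f['frame'])
to([.5325,.225,.066],2.9407)
```

```text
wrist 1049 top 0.0642 mid [0.5333 0.2242 0.0616] mean [0.5329 0.2243 0.0627] ext [0.0285 0.0279 0.0068]
side 125 top 0.0651 mid [0.5319 0.2278 0.0638] mean [0.5317 0.2278 0.0634] ext [0.0266 0.0283 0.0066]
top 57 top 0.13 mid [ 0.4706 -0.2028  0.1281] mean [ 0.4702 -0.2028  0.1276] ext [0.0175 0.0177 0.0082]
side 33 top 0.1287 mid [ 0.4676 -0.1973  0.1267] mean [ 0.4677 -0.1968  0.1269] ext [0.0161 0.0165 0.0062]
t 18.15 eef [0.5108 0.199  0.3557] rot [3.1414e+00 2.0000e-04 2.9396e+00] F [ 0.52 -0.05 -0.59] w 0.0528 
-> off [-1.61  2.98 13.07] turn -0.1
```

View pics/w4.png

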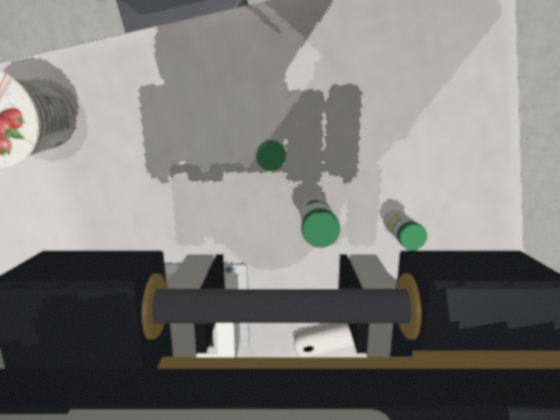

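The wrist view shows the large vial at (320,228), with small vials at (270,155) and (412,236). The finger span at 53 mm opening clears both. The probe is still upright in its stand.

Request:
send_rows([
  {"offset": [-1,1.8,0.5],"turn": 0},
  {"offset": [-1.67,2.94,2.5],"turn": 0},
  {"offset": [-1.67,2.94,5.5],"turn": 0},
  {"offset": [-1.67,2.94,8.5],"turn": 0},
  {"offset": [-1.67,2.94,11],"turn": 0},
  {"offset": [-1.67,2.94,12.5],"turn": 0},
  {"offset": [-1.67,2.94,13.05],"turn": 0},
  {"offset": [-1.67,2.94,13.05],"turn": 0},
])

```text
t: 18.95
eef_pos: [0.533, 0.225, 0.2244]
ee_rot: [-3.141, -0.001, 2.94]
force: [0.0, -0.8, 0.2]
width: 0.0525
```

Request:
send_rows([
  {"offset": [0,0,0],"turn": 0},
  {"offset": [0,0,0],"turn": 0},
  {"offset": [0,0,0],"turn": 0},
  {"offset": [0,0,0],"turn": 0},
  {"offset": [0,0,0],"turn": 0},
], hand=-1, squeeze=12)

```text
t: 19.45
eef_pos: [0.5333, 0.2255, 0.2257]
ee_rot: [3.141, 0.001, 2.941]
force: [-0.1, 0.7, 4.8]
width: 0.0298
```

Run:
```python
from h import *
to([.5325,.225,.066],2.9407)
blob('wrist',*GR,[.5325,.225],rad=.04)
```

```text
t 19.45 eef [0.5333 0.2255 0.2257] rot [3.1406e+00 1.0000e-03 2.9410e+00] F [-0.07  0.75  4.78] w 0.0298 
-> off [ 0.06 -0.07  0.07] turn 0.0
wrist 2219 top 0.0639 mid [0.5286 0.225  0.0625] mean [0.5279 0.2259 0.0623] ext [0.019  0.0303 0.0092]
```

Request:
send_rows([
  {"offset": [0,0,0],"turn": 0},
  {"offset": [0,0,0],"turn": 0},
])

```text
t: 19.7
eef_pos: [0.5333, 0.2256, 0.2256]
ee_rot: [3.141, 0.001, 2.941]
force: [0.1, -1.2, 5.9]
width: 0.0293
```

Run:
```python
from h import *
s=get_state(); print(s['force'],s['moment'],s['width'],s['eef_pos'],s['ee_rot'])
f=grab_frame('wrist')['frame'][180:420,180:460]; g=grab_frame('side')['frame'][210:330,140:300]
im=np.zeros((480,800,3),np.uint8); im[:343,:400]=cv2.resize(f,(400,343)); im[:300,400:]=cv2.resize(g,(400,300)); cv2.imwrite('pics/m5.png',im)
```

```text
[ 0.10720756 -1.21156826  5.88940211] [-0.1440503   0.05795527  0.00595519] 0.0292832551740202 [0.53334006 0.22557767 0.22561913] [3.14073294e+00 1.06605941e-03 2.94107376e+00]
```

View pics/m5.png

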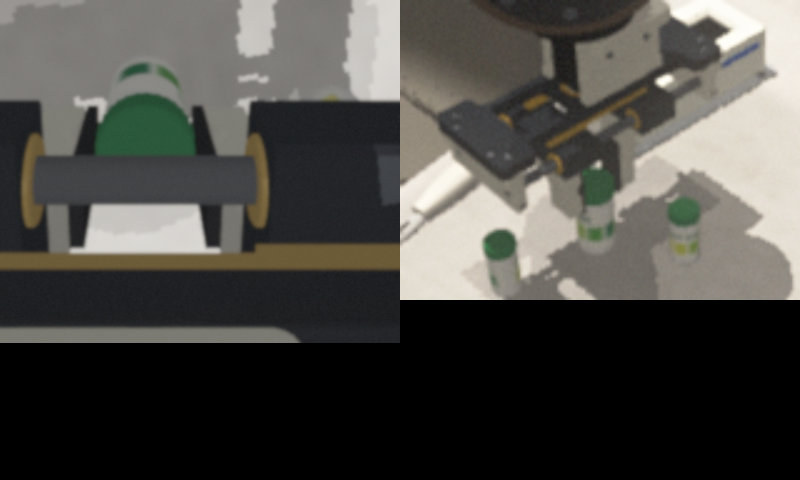

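The cap sits between the pads with the vial upright. The upward force looks like closing friction. Lifting gently to check.

Request:
send_rows([
  {"offset": [0,0,-0.3],"turn": 0},
  {"offset": [0,0,-1],"turn": 0},
  {"offset": [0,0,-2],"turn": 0},
  {"offset": [0,0,-3.5],"turn": 0},
  {"offset": [0,0,-5],"turn": 0},
  {"offset": [0,0,-6],"turn": 0},
  {"offset": [0,0,-6],"turn": 0},
  {"offset": [0,0,-6],"turn": 0},
])

```text
t: 20.6
eef_pos: [0.5328, 0.2252, 0.2849]
ee_rot: [3.141, -0.0, 2.94]
force: [0.9, -1.1, -0.5]
width: 0.0296
```

Run:
```python
from h import *
s=get_state(); print(s['force'],s['moment'],s['width'])
to([.609,.0998,.20],2.9407)
blob('wrist',*GR,[.5325,.225],rad=.04); blob('side',*GR,[.5325,.225],rad=.04)
f=grab_frame('wrist')['frame'][150:420,180:460]; g=grab_frame('side')['frame'][190:330,130:310]
im=np.zeros((400,800,3),np.uint8); im[:386,:400]=cv2.resize(f,(400,386)); im[:311,400:]=cv2.resize(g,(400,311)); cv2.imwrite('pics/m6.png',im)
```

```text
[ 0.8948097  -1.13656089 -0.50295967] [0.01674545 0.03090226 0.04026463] 0.0295656182500079
t 20.6 eef [0.5328 0.2252 0.2849] rot [ 3.1412 -0.      2.9404] F [ 0.89 -1.14 -0.5 ] w 0.0296 
-> off [ -9.97 -10.77  -7.41] turn -0.0
wrist 2226 top 0.123 mid [0.528  0.2248 0.1223] mean [0.5273 0.2255 0.1215] ext [0.0188 0.0301 0.0106]
side 26 top 0.1236 mid [0.5309 0.2267 0.121 ] mean [0.5311 0.2241 0.1217] ext [0.0251 0.0276 0.0058]
```

View pics/m6.png

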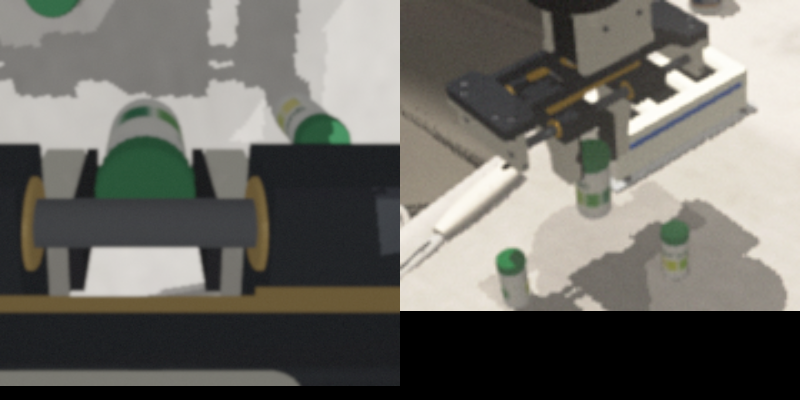

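The vial hangs upright with its underside about 225 mm below the TCP. Both cameras showed about a 1 mm y bias against the self-centred grasps, so I'm aiming at (0.609, 0.1007).

Request:
send_rows([
  {"offset": [0,0,-1.5],"turn": 0},
  {"offset": [-1,-1,-2.5],"turn": 0},
  {"offset": [-3,-3.2,-2.5],"turn": 0},
  {"offset": [-5.5,-5.9,-2.5],"turn": 0},
  {"offset": [-8,-8.6,-2.5],"turn": 0},
  {"offset": [-9.5,-10.2,-2.5],"turn": 0},
  {"offset": [-9.97,-10.68,-2.5],"turn": 0},
  {"offset": [-9.97,-10.68,-2.5],"turn": 0},
])

```text
t: 21.6
eef_pos: [0.6098, 0.0996, 0.3094]
ee_rot: [-3.141, -0.001, 2.939]
force: [-0.7, 0.6, -0.5]
width: 0.0294
```

Request:
send_rows([
  {"offset": [0,0,0],"turn": 0},
  {"offset": [0,0,0],"turn": 0},
  {"offset": [0,0,0],"turn": 0},
])

```text
t: 21.9
eef_pos: [0.609, 0.1016, 0.3101]
ee_rot: [3.141, 0.0, 2.942]
force: [-0.0, -0.1, -0.1]
width: 0.0297
```

Run:
```python
from h import *
to([.6092,.1007,.141],2.9407)
f=grab_frame('wrist'); W=cloud(f); np.savez('w7.npz',**{k:np.array(v) for k,v in f.items()})
h=cv2.cvtColor(f['frame'],cv2.COLOR_BGR2HSV)
im=f['frame']; dd=(im.max(-1)<60)&(abs(W[...,2]-.043)<.012)
c,l,st,ce=cv2.connectedComponentsWithStats(dd.astype(np.uint8))
M=f['cam_to_world']; F=210/np.tan(np.radians(f['vertical_fov'])/2)
def ray(u,v,z):
    d=M[:3,:3]@np.array([(u-f['cx'])/F,-(v-f['cy'])/F,-1]); return M[:3,3]+d*(z-M[2,3])/d[2]
for i in range(1,c):
    if st[i,4]>150: print(st[i],ray(*ce[i],.044)[:2].round(4))
g=(cv2.inRange(h,*GR)>0)&(W[...,2]>.1); Q=W[g]; print('cap',Q.min(0),Q.max(0))
cv2.imwrite('pics/m7.png',im[100:420,100:460])
```

```text
t 21.9 eef [0.609  0.1016 0.3101] rot [3.1415e+00 1.0000e-04 2.9420e+00] F [-0.04 -0.13 -0.07] w 0.0297 
-> off [-0.04 -0.09  1.01] turn 0.1
[114 198  42  22 854] [0.583  0.0037]
[187 198  42  22 890] [0.5929 0.0527]
[260 198  41  22 834] [0.6026 0.1012]
[117 221  41  21 775] [5.988e-01 3.000e-04]
[189 221  40  21 823] [0.6088 0.0492]
cap [0.59455224 0.08593287 0.10007706] [0.61411375 0.11637366 0.14936811]
```

View pics/m7.png

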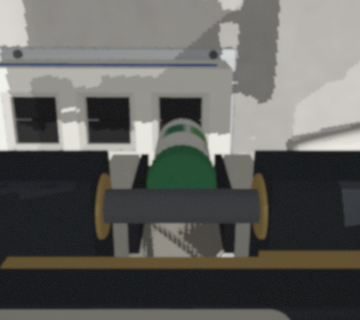

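The vial is centred over the left well, at about (180,115) in the crop. Descending.

Request:
send_rows([
  {"offset": [-0.05,-0.04,0.7],"turn": 0},
  {"offset": [-0.1,-0.07,1.7],"turn": 0},
  {"offset": [-0.1,-0.07,2.6],"turn": 0},
  {"offset": [-0.1,-0.07,3.1],"turn": 0},
  {"offset": [-0.1,-0.07,3.1],"turn": 0},
  {"offset": [-0.1,-0.07,3.4],"turn": 0},
  {"offset": [-0.1,-0.07,3.7],"turn": 0},
  {"offset": [-0.1,-0.07,3.7],"turn": 0},
])

```text
t: 22.75
eef_pos: [0.6102, 0.0999, 0.2726]
ee_rot: [-3.142, -0.0, 2.941]
force: [0.3, -1.0, 0.2]
width: 0.03
```

Request:
send_rows([
  {"offset": [0,0,0.15],"turn": 0},
  {"offset": [0,0,0.3],"turn": 0},
  {"offset": [0,0,0.3],"turn": 0},
])

```text
t: 23.05
eef_pos: [0.6101, 0.0999, 0.2698]
ee_rot: [-3.142, -0.0, 2.941]
force: [-0.3, -0.1, -0.1]
width: 0.0298
```

Request:
send_rows([
  {"offset": [0,0.06,0.1],"turn": 0},
  {"offset": [0,0.06,0.25],"turn": 0},
  {"offset": [0,0.06,0.4],"turn": 0},
  {"offset": [0,0.06,0.4],"turn": 0},
])

```text
t: 23.45
eef_pos: [0.6103, 0.1006, 0.2659]
ee_rot: [3.141, 0.0, 2.941]
force: [-0.3, -0.5, 1.1]
width: 0.0296
```

Request:
send_rows([
  {"offset": [0,0,0.2],"turn": 0},
  {"offset": [0,0,0.4],"turn": 0},
  {"offset": [0,0,0.6],"turn": 0},
  {"offset": [0,0,0.6],"turn": 0},
])

```text
t: 23.85
eef_pos: [0.6102, 0.1005, 0.2593]
ee_rot: [-3.141, -0.001, 2.941]
force: [-0.6, 1.1, -0.6]
width: 0.0294
```

Going in freely (underside ≈ 34 mm; floor at TCP ≈ 235 mm).

Request:
send_rows([
  {"offset": [0,0,0.25],"turn": 0},
  {"offset": [0,0,0.5],"turn": 0},
  {"offset": [0,0,0.75],"turn": 0},
  {"offset": [0,0,1],"turn": 0},
  {"offset": [0,0,1],"turn": 0},
])

```text
t: 24.35
eef_pos: [0.6102, 0.1005, 0.2493]
ee_rot: [-3.141, -0.001, 2.941]
force: [-0.2, 0.5, -0.8]
width: 0.0296
```

Request:
send_rows([
  {"offset": [0,0,0.25],"turn": 0},
  {"offset": [0,0,0.5],"turn": 0},
  {"offset": [0,0,0.75],"turn": 0},
  {"offset": [0,0,1],"turn": 0},
  {"offset": [0,0,1],"turn": 0},
])

```text
t: 24.85
eef_pos: [0.6102, 0.1005, 0.2394]
ee_rot: [-3.141, -0.001, 2.941]
force: [0.1, -0.6, -0.6]
width: 0.0293
```

Request:
send_rows([
  {"offset": [0,0,0.15],"turn": 0},
  {"offset": [0,0,0.3],"turn": 0},
  {"offset": [0,0,0.4],"turn": 0},
  {"offset": [0,0,0.4],"turn": 0},
])

```text
t: 25.25
eef_pos: [0.6103, 0.1005, 0.2359]
ee_rot: [-3.142, -0.0, 2.941]
force: [-0.5, -1.3, -0.5]
width: 0.0297
```

Request:
send_rows([
  {"offset": [0,0,0.05],"turn": 0},
  {"offset": [0,0,0.1],"turn": 0},
  {"offset": [0,0,0.1],"turn": 0},
])

```text
t: 25.55
eef_pos: [0.6105, 0.1005, 0.2353]
ee_rot: [3.141, 0.001, 2.941]
force: [0.2, -0.3, 3.8]
width: 0.0292
```

Request:
send_rows([
  {"offset": [0,0,0.05],"turn": 0},
  {"offset": [0,0,0.08],"turn": 0},
  {"offset": [0,0,0.08],"turn": 0},
  {"offset": [0,0,0.08],"turn": 0},
])

```text
t: 25.95
eef_pos: [0.6106, 0.1005, 0.2347]
ee_rot: [3.141, 0.001, 2.941]
force: [0.4, -1.0, 5.2]
width: 0.0296
```

Request:
send_rows([
  {"offset": [0,0,0],"turn": 0},
  {"offset": [0,0,0],"turn": 0},
  {"offset": [0,0,0],"turn": 0},
  {"offset": [0,0,0],"turn": 0},
  {"offset": [0,0,0],"turn": 0},
], hand=0.3)

```text
t: 26.45
eef_pos: [0.6103, 0.1005, 0.2339]
ee_rot: [-3.141, -0.0, 2.941]
force: [0.4, -0.0, 0.4]
width: 0.0565
```

Request:
send_rows([
  {"offset": [0,0,-0.5],"turn": 0},
  {"offset": [0,0,-2],"turn": 0},
  {"offset": [0,0,-5],"turn": 0},
  {"offset": [0,0,-9],"turn": 0},
  {"offset": [2,0,-12],"turn": 0},
  {"offset": [5,0,-13],"turn": 0},
  {"offset": [8,0,-13],"turn": 0},
  {"offset": [8,0,-13],"turn": 0},
])

```text
t: 27.25
eef_pos: [0.5292, 0.1164, 0.3655]
ee_rot: [3.14, 0.001, 2.941]
force: [0.8, -0.5, 0.2]
width: 0.0569
```

Run:
```python
from h import *
s=get_state(); print(s['t'],s['eef_pos'],s['force'],s['width'])
blob('wrist',*GR,[.61,.1],rad=.04); blob('side',*GR,[.61,.1],rad=.04)
blob('top',*OR,[.471,-.202]); blob('side',*OR,[.471,-.202])
f=grab_frame('wrist')['frame']; g=grab_frame('side')['frame'][100:340,130:430]
im=np.zeros((320,800,3),np.uint8); im[:300,:400]=cv2.resize(f,(400,300)); im[:320,400:]=cv2.resize(g,(400,320)); cv2.imwrite('pics/m8.png',im)
```

```text
27.25 [0.52920031 0.11643357 0.36554492] [ 0.76975615 -0.47187328  0.19280046] 0.05689387718414712
wrist 42 top 0.0699 mid [0.5979 0.1018 0.0672] mean [0.5974 0.1022 0.0669] ext [0.0041 0.0133 0.0062]
side 96 top 0.0763 mid [0.6082 0.1037 0.074 ] mean [0.608  0.1035 0.0735] ext [0.029  0.0271 0.0059]
top 56 top 0.13 mid [ 0.4706 -0.203   0.1276] mean [ 0.4702 -0.2025  0.1276] ext [0.0177 0.0176 0.007 ]
side 32 top 0.1299 mid [ 0.4667 -0.199   0.1275] mean [ 0.467  -0.1963  0.1274] ext [0.0148 0.0215 0.0064]
```

View pics/m8.png

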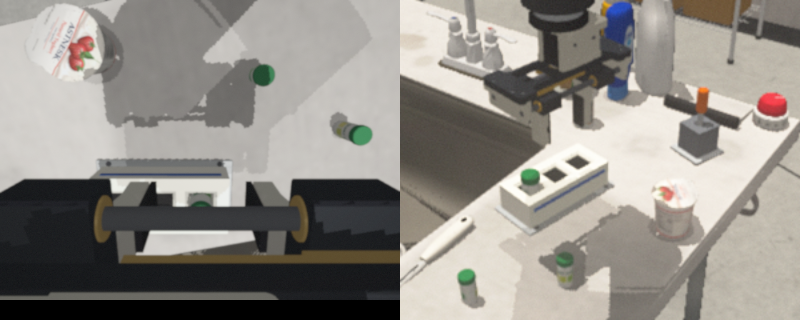

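```bash
python3 -c "
from station import *
print(job_done())"
```

```text
the job is handed in; nothing more can be done
None
```

The job is done and handed in at about 27.5 s of the 72 s limit. The vial is home in the left well and the probe is back in its stand.

- **Feeling the wells:** I pressed lightly (about 5 N) in each, left to right. The left well gave only the floor, with the probe tip at about 9 mm. The middle and right wells both stopped at about 24 mm, where a cap's top would be, so the left well is the empty one.
- **Probe:** It stands in its stand at the same spot and height as at the start, within about 1 mm in the top camera.
- **Vial:** It went in freely. It met the floor where expected, and I pressed about 6 N before letting go. The side camera puts its top 10.1 mm higher than when it stood on the table, against 10 mm expected for fully home, and it looks upright.
- **Other things on the table:** Those in the last view (pot, soap, small vials) look undisturbed. I did not re-measure their positions, and the spice jar was not in clear view.

Two readings disagreed:
- **Side camera:** It read about 3–6 mm off in y from the wrist and top views, so I placed things by those two instead.
- **Grip on the cap:** The fingers read about 29.5 mm across a cap said to be 32 mm. The hold stayed firm throughout.

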